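# Earth a guarded test bay with a hook rod

## Task

Take the bent hook rod from its rest, reach in over the front guard of the grey test bay, feel for the switch lever standing somewhere along the inside, and pull it towards the front guard, fully over to its stop, without forcing anything. Keep the gripper itself off the bay and leave the things on the bench where they are. Then lay the rod back in its rest and let go.

Things in the scene. Friction and masses are not known exactly. Their poses are not given: they have to be found in the camera images.
- hook_grip (a point): Centre of the handle of the loose bent hook rod (150 g): dark bar 100 mm long (x), 20 wide (y), 24 high (z). A 9 mm steel rod runs on from its front along +x at mid height and bends square down (-z) 145 mm from the handle's centre. z is up. At the start it lies in its rest, this point 90 mm up; grasp across the width, between the rest's uprights.
- hook_tip (a point): Lower end of the rod's bent end, on its centre line: 145 mm ahead (x) of and 65 mm below (z) the handle's centre, in the same axes.
- rest: Grey fixed rest for the rod; origin at the centre of its underside, x along the lying handle (the bend is on the +x side). Foot 120 x 80 x 8 mm; two uprights, 8 mm thick and 44 mm wide, at x = -38 and +38 mm, each with a notch 26 mm wide, flared above, floor 78 mm up, horns ending 100 mm up. Only the foot lies between the uprights.
- rest_seat (a point): Where the handle's centre belongs in the rest: midway between the uprights, 90 mm above the bench.
- bay: Grey sheet-steel test bay, fixed, 200 mm wide; origin at the centre of its underside, front towards the robot (its -x), z up. Closed but for an opening across its front, between the low front guard and the hood. Hood underside 206 mm up, top 212, front edge at x = -67 mm. Inner faces: back wall x = +74 mm, sides y = -94 and +94 mm. Floor 4 mm up.
- bay_guard (a point): Middle of the top edge of the bay's front guard, 91 mm above the bench, at x = -62 mm in the bay's frame; same axes as the bay. The guard is a 6 mm wall (8 mm at the rubber trim on top) across the whole front.
- bay_rail (a point): Middle of the switch rail, at the height of the lever's hinge: x = +5 mm, y = 0, 23 mm up in the bay's frame, same axes. The switch is clipped at an unknown place along the rail: its lever is anywhere from y = -45 to +45 mm (not reported: find it by touch; partly seen through the opening). Its block, 56 mm (x) by 34 mm (y), top 23 mm up, does not give way.
- lever (a joint): Lever angle, rad: 0 = leaning 0.5 rad away from the guard, 0.5 = upright, 1 = at its stop, leaning 0.5 rad to the guard. Starts at 0 to 0.1. Hinge along y; 10 mm stem with an 18 mm ball centred 50 mm from the hinge (at 0: 24 mm behind the rail's middle, 67 mm up). Stiff friction, no spring: 1.5 to 4 N at the rod; stays where left; sideways it is rigid.
- supply_board: Bystander: small tan circuit board with parts on it, 54 x 64 x 20 mm, loose on the bench; leave it alone. Origin at the centre of its underside.
- pliers_blue: Bystander: pliers with blue handles, 49 x 158 x 12 mm, loose on the bench; leave them alone. Origin at the centre of the underside.
- solder_spool: Bystander: white spool, 58 x 73 x 46 mm, loose on the bench; leave it alone. Origin at the centre of its underside.
There are look-alikes about, which are no part of the job. Of the things that look like the part that bears hook_grip, the larger one is meant.

How it is judged:
On the way, in this order (a step that is already met when the one before it is completed fails the run):
1. the rod is lifted out of its rest (height (world z) of hook_grip above 0.125 m), for 0.1 s.
2. the rod's bent end reaches down behind the front guard, below its top edge (x of hook_tip in the frame of bay between -0.059 and 0.074 m and y of hook_tip in the frame of bay between -0.094 and 0.094 m and z of hook_tip in the frame of bay below 0.085 m), for 0.1 s.
3. the lever is pulled over to its stop with the rod (value of joint lever above 0.93 rad and contact force between hook and bay above 0.3 N).
At the end, for the whole second after the job is handed in: the lever is over at its stop (above 0.93 rad of 1.0) and the rod lies still in its rest, handle in both notches, its centre within 20 mm of the seat, level and in line within 0.12 rad, released (value of joint lever above 0.93 rad and distance between hook_grip and rest_seat below 0.02 m and angle between hook_grip's own z axis and vertical below 0.12 rad and angle between the x axis of hook_grip and the x axis of rest, either way round below 0.12 rad and x of hook_tip in the frame of rest above 0.1 m and linear speed of hook below 0.02 m/s); the robot touches nothing.
It fails at once if the rod bears on the bay or its switch with more than 30 N (contact force between hook and bay above 30 N).
It fails at once if the gripper or arm touches the bay or its switch (contact force between the arm and bay above 1 N).
It fails at once if the fingers touch the bay or its switch (contact force between the fingers and bay above 1 N).
It fails at once if a bystander is pushed more than 20 mm (distance of any of supply_board, pliers_blue, solder_spool from where it was at the start of the episode above 0.02 m).
It also fails if it takes over 72 s, if anything falls off the work surface, if the arm or the gripper's body presses on something with over 40 N, if the wrist force passes 120 N, or if a joint passes its speed limit or range.

## Robot

A 7-joint arm with a two-finger parallel gripper is mounted at the origin on a cart in front of the work surface, level with it; the furniture and walls round the work are solid. World frame = base frame: x ahead of the robot, y to its left, z up, the work surface at z = 0. Lengths are in m, angles in rad, forces in N, time in s.
With the tool pointing down it reaches from about 0.425 to 0.875 m from the base axis. Payload 8.4 kg.
Tool frame: the origin (TCP) lies midway between the tips of the shut fingers; the grasp point (between the pads) lies 19 mm behind it; z points along the fingers, y is the line along which they close (so a half turn about z gives the same grasp; the last joint's range is limited). The gripper opens to 87 mm and grips with 3 to 60 N. Pads are 19 mm wide; open, the fingers measure 117 mm over their backs; the gripper's body (75 mm by 190 mm) begins 51 mm behind the grasp point.
Start: joints at [-1.222, 0.333, 0.04, 1.465, -0.013, 1.343, -0.059], TCP at [0.281, 0.586, 0.223] pointing down, gripper open.
Joint ranges: [-2.58, 2.58], [-0.38, 2.09], [-1.3, 1.39], [0.25, 2.4], [-1.5, 4.64], [0.08, 2.09], [-2.65, 2.65]. Speed limits (rad/s): [2.22, 2.22, 2.79, 2.79, 3.14, 3.14, 3.14].

## Interface

Orientations are given as a unit quaternion [w, x, y, z].
In Python, from workcell import * gives the robot as it stands.
- The arm moves only by the tool jog_arm, never from a script. Its argument "plan" is a list that holds one entry, the list of rows, each a list of 6 numbers: the shift along the tool's x, y, z as a fraction of full scale, then the turn, a rotation vector about the tool's x, y, z as a fraction of full scale. In form: [[[x, y, z, wx, wy, wz], ...]]. A call has 1 to 20 rows; each row is the pose to reach, as a shift and turn from the pose commanded when the call began, along the tool's axes at that moment, turning the shorter way round; what a row does not reach only later rows make up. Full scale, the value 1, is 100 mm for a shift and 360 degrees for a turn. A row lasts 1/10 s, in which the tool goes at most 50 mm and 8.59 degrees, less where a joint would pass 70% of its speed; a pose out of reach is approached as far as the arm can. A call with a number of a shift or a turn outside -1 to 1 is refused whole. A call with a gripper value outside its range is refused whole. "jaw" is the closure, from -1 (fully open) to 1 (shut), set as the call begins (left out, the last holds). The fingers move at their own pace and stop on an object; the grip force is fixed at half the most. Time passes only in rows, so rows that repeat a pose let the fingers close. It gives the time, the measured TCP pose, the force, the opening and the grip force at its end, in the units of the state.
- get_obs(): the state, without advancing time (a new reading comes with each control period).
- camera(name): name is "side" or "top" or "wrist"; returns a dict with "color" (480x640x3 uint8, blue, green, red), "fov_y" (degrees; the focal length in pixels is half the picture's height over the tangent of half this angle, whatever the lens; pixels are square), "cx", "cy" (the principal point, pixels), "R" (3x3) and "t" (3): a world point X has camera coordinates R X + t; the wrist camera has in their place "hand_eye" (4x4, takes a point from camera to tool coordinates, whose origin is the TCP and whose axes are the flange's). Camera axes: x right, y down, z forward; pixel columns grow to the right and rows downward; lengths in m; the calibration is good to about 2 mm. A picture is of the moment at which its call begins: read the wrist's pose just before it. There is no depth.
- finish_job(): hands the job in; it is judged then, once.
The state is a dict: "time": time; "joint_pos": joint angles; "dq": joint speeds; "joint_efforts": joint torques, N m; "tcp_pos": TCP position; "tool_rot": TCP orientation; "force": force on the tool from outside, world axes, zero at the start; "moment": the same for the moment, N m; "opening": finger opening in m; "grip_force": force on a finger pad.
Only numpy, scipy, OpenCV 4.12 (cv2) and the standard library are available. Lean on these libraries where they do the work, as an engineer would, in place of code of your own. Each camera call takes 0.05 s, during which the arm holds its last target. There are 200 camera calls.

## Working session

There is one attempt and no reset: what is moved stays moved. The work goes in short steps, Python scripts to look and compute and a tool call to move; the robot and the scene stay as the last step left them, time stands still between calls to the robot, and variables do not carry over. Pictures are saved under pics/ and viewed, at most 10 in all, crops included, and the job is handed in when it is done.

Besides the shell and the picture viewer there is one more tool, called after ">>>" as a command line: name --argument value ..., lists and objects as JSON in quotes. jog_arm: Moves the arm, as the interface text tells. Its arguments: {"type":"object","properties":{"plan":{"type":"array","items":{"type":"array","items":{"type":"array","items":{"type":"number"}}}},"jaw":{"type":"number"}},"required":["plan"]}

```bash
mkdir -p pics; ls; cat > h.py <<'E'
from workcell import *
import numpy as np, cv2
def snap(n,f):
    c=camera(n); cv2.imwrite('pics/'+f,c['color']); np.savez('pics/'+f[:-4]+'.npz',**c); return c
def K(c):
    h=c['color'].shape[0]; f=h/2/np.tan(np.radians(c['fov_y'])/2); return f
def ray(c,u,v):
    f=K(c); d=np.array([(u-c['cx'])/f,(v-c['cy'])/f,1]); R=np.array(c['R']);t=np.array(c['t'])
    return -R.T@t, R.T@d
def onz(c,u,v,z):
    o,d=ray(c,u,v); return o+d*(z-o[2])/d[2]
def proj(c,X):
    p=np.array(c['R'])@X+np.array(c['t']); f=K(c); return np.array([c['cx']+f*p[0]/p[2],c['cy']+f*p[1]/p[2]])
def ld(f):
    return {k:v for k,v in np.load('pics/'+f).items()}
E
python3 - <<'E'
from h import *
o=get_obs(); print(o)
for n in ['top','side']:
    c=snap(n,n+'0.png'); print(n,c['fov_y'],c['cx'],c['cy'],c['R'],c['t'])
E
```

```text
pics
{'time': 0.0, 'joint_pos': array([-1.22219933,  0.33387266,  0.03984293,  1.46625013, -0.01337196,
        1.34327394, -0.05852269]), 'dq': array([ 0.00056054,  0.00045508, -0.00042541,  0.00054808,  0.00123025,
        0.00024471, -0.00101961]), 'joint_efforts': array([ 7.56404061e-04, -6.56374955e+01,  1.33553222e+00, -4.03794694e+01,
       -5.98553591e-02,  4.49499220e-02,  2.13468752e-04]), 'tcp_pos': array([0.28126014, 0.58549834, 0.22169391]), 'tool_rot': array([-1.11370510e-04,  2.22034435e-01,  9.75038521e-01, -7.61291587e-04]), 'force': array([-0.356273  ,  0.99435652, -0.48928689]), 'moment': array([-0.00259398,  0.05805541,  0.00116968]), 'grip_force': 0.0, 'opening': 0.08654481216656128}
top 50.2507746838669 317.57119938282716 242.83956726904137 [[ 3.57862228e-05 -9.99999033e-01  1.39011846e-03]
 [-9.14169178e-01 -5.96175295e-04 -4.05332405e-01]
 [ 4.05332842e-01 -1.25629813e-03 -9.14168316e-01]] [-0.00163688  0.47099828  0.86397953]
side 55.55689619116208 321.2919642467191 248.7523462171205 [[ 0.91356144 -0.40663471 -0.00732877]
 [-0.18658226 -0.40303508 -0.89596305]
 [ 0.36137592  0.81988471 -0.44406814]] [-0.4587681   0.18380253  1.00283288]
```

View pics/top0.png

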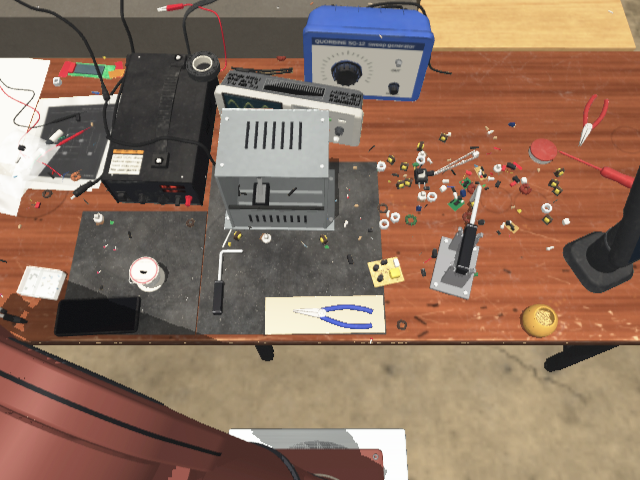

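View pics/side0.png

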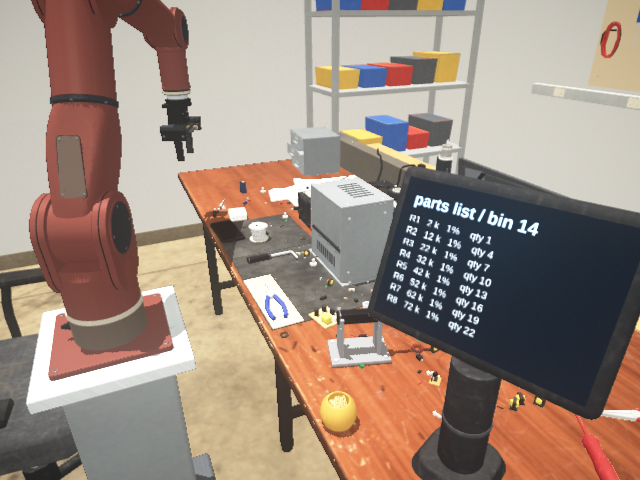

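The top view shows the rest with the big hook at about (460,255), the rod running to about (478,190), the bay around (275,170), and a small look-alike hook at (220,285). The spool is at (147,273), the board at (385,272) and the pliers at (335,316). In the side view the monitor hides part of the scene.

```bash
python3 - <<'E'
from h import *
c=ld('top0.npz'); im=c['color']
a=cv2.resize(im[100:240,205:345],(560,560),interpolation=cv2.INTER_CUBIC)
cv2.imwrite('pics/bayc.png',a)
b=cv2.resize(im[170:310,415:515],(400,560),interpolation=cv2.INTER_CUBIC)
cv2.imwrite('pics/c1.png',np.hstack([a[:, :396],b]))
for (u,v,z) in [(466,248,.102),(431,285,0.008),(470,295,.008)]: print(onz(c,u,v,z))
E
```

```text
[ 0.45961596 -0.27915712  0.102     ]
[ 0.419279   -0.22922046  0.008     ]
[ 0.39831491 -0.30497714  0.008     ]
```

View pics/c1.png

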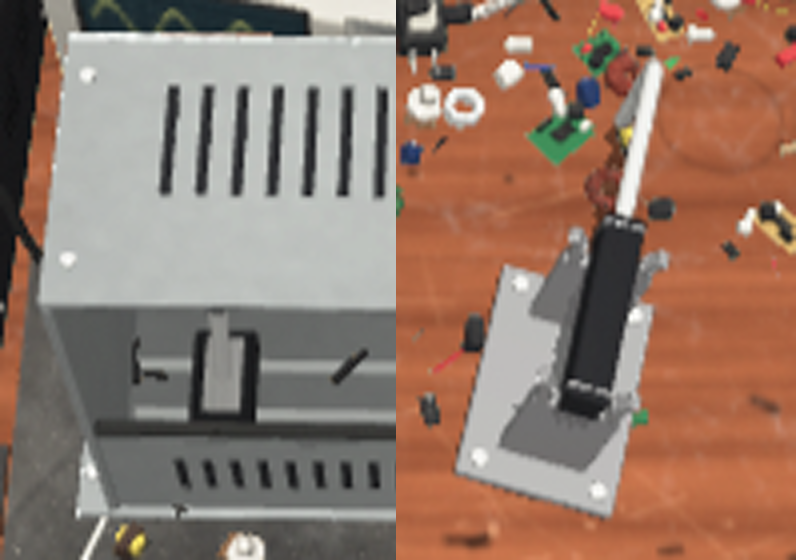

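View pics/bayc.png

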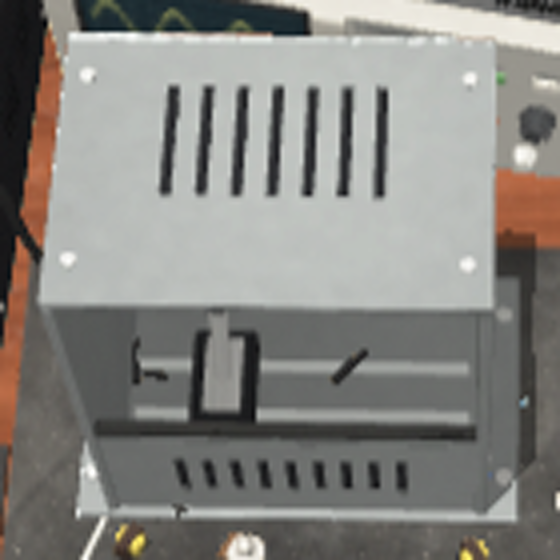

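Crops: the bay hood's front corners are at full-image (215,176) and (328,177), and its rear corners at (222,109) and (329,110). The guard trim runs (229,207)-(324,208). The switch block is at about (261,194) with the stem rising at about (259.5,181). The handle top runs (462,267)-(472,225) and the bend is at (478,185).

```bash
python3 - <<'E'
from h import *
np.set_printoptions(precision=4,suppress=True)
c=ld('top0.npz')
bc=lambda x,y:(205+x/4,100+y/4)
fl,fr,bl,br=[onz(c,*bc(*p),.212) for p in [(40,305),(492,308),(68,35),(495,40)]]
print('hood',fl,fr,bl,br, np.linalg.norm(fl-fr),np.linalg.norm(fl-bl))
d=fl-fr; yaw=np.arctan2(-d[0],d[1]); print('yaw',yaw)
gl,gr=[onz(c,*bc(*p),.091) for p in [(95,430),(476,434)]]; print('guard',gl,gr,(gl+gr)/2, np.linalg.norm(gl-gr), np.arctan2(-(gl-gr)[0],(gl-gr)[1]))
R=np.array([[np.cos(yaw),-np.sin(yaw),0],[np.sin(yaw),np.cos(yaw),0],[0,0,1]])
o1=(fl+fr)/2-R@[-.067,0,.212]; o2=(gl+gr)/2-R@[-.062,0,.091]; print('bay origin',o1,o2)
o=(o1+o2)/2; o[2]=0
for p,z in [((225,375),.023),((193,416),.023),((256,416),.023),((219,325),.06),((219,320),.07),((223,400),.033)]:
    print(p,R.T@(onz(c,*bc(*p),z)-o))
rc=lambda x,y:(415+(x-396)/4,170+y/4)
# handle top corners: rear, front
hr=onz(c,*rc(586,386),.102); hf=onz(c,*rc(625,220),.102); print('handle',hr,hf,np.linalg.norm(hf-hr),np.arctan2(*(hf-hr)[[1,0]]),(hr+hf)/2)
e=onz(c,*rc(652,62),.0945); print('bend',e, np.linalg.norm(e-(hr+hf)/2),np.arctan2(*(e-(hr+hf)/2)[[1,0]]))
ft=[onz(c,*rc(*p),.008) for p in [(507,265),(650,308),(610,516),(458,472)]]
ft=np.array(ft); print('foot',ft,ft.mean(0),np.linalg.norm(ft[0]-ft[1]),np.linalg.norm(ft[1]-ft[2]), np.arctan2(*(ft[0]-ft[3])[[1,0]]),np.arctan2(*(ft[1]-ft[2])[[1,0]]))
for n,u,v in [('board',385,272),('spool',147,273),('pl',335,316),('mon',600,265)]: print(n,onz(c,u,v,.02))
E
```

```text
hood [0.5481 0.1775 0.212 ] [ 0.5467 -0.0195  0.212 ] [0.6937 0.1763 0.212 ] [ 0.6911 -0.0221  0.212 ] 0.19698463694699522 0.14564191652733738
yaw -0.006820561631728417
guard [0.5506 0.1727 0.091 ] [ 0.5485 -0.0141  0.091 ] [0.5495 0.0793 0.091 ] 0.18682487005674003 -0.01106938885460197
bay origin [ 0.6144  0.0785 -0.    ] [ 0.6115  0.0789 -0.    ]
(225, 375) [0.0065 0.0401 0.023 ]
(193, 416) [-0.0184  0.0558  0.023 ]
(256, 416) [-0.0182  0.0225  0.023 ]
(219, 325) [0.0153 0.0401 0.06  ]
(219, 320) [0.0124 0.0389 0.07  ]
(223, 400) [-0.0142  0.0391  0.033 ]
handle [ 0.4225 -0.2683  0.102 ] [ 0.5074 -0.2967  0.102 ] 0.08953592175712778 -0.322358338701379 [ 0.465  -0.2825  0.102 ]
bend [ 0.5986 -0.3234  0.0945] 0.13997298557449014 -0.2970131015346969
foot [[ 0.5269 -0.2635  0.008 ]
 [ 0.5025 -0.3352  0.008 ]
 [ 0.39   -0.301   0.008 ]
 [ 0.4129 -0.2277  0.008 ]] [ 0.4581 -0.2818  0.008 ] 0.07575817631477312 0.11752900625121211 -0.3045465197357955 -0.29507548480148355
board [ 0.4425 -0.1367  0.02  ]
spool [0.4401 0.3396 0.02  ]
pl [ 0.3518 -0.0353  0.02  ]
mon [ 0.4578 -0.5711  0.02  ]
```

```bash
cat >> h.py <<'E'
from scipy.spatial.transform import Rotation as Ro
import json
def tool(yaw,th,roll=0):
    rx=np.array([np.cos(yaw),np.sin(yaw),0]); k=np.array([0,0,1.])
    z=np.sin(th)*rx-np.cos(th)*k; y=np.cross(k,rx); return np.column_stack([np.cross(y,z),y,z])
def q2R(q): return Ro.from_quat(np.roll(q,-1)).as_matrix()
def grip2tcp(g,R): return np.array(g)+.019*R[:,2]
def chain(wps,p=None,R=None):
    """wps: (pos,R,mm per row). prints calls; each waypoint split so every axis <=100 mm"""
    if p is None: o=get_obs(); p=o['tcp_pos']; R=q2R(o['tool_rot'])
    for P,T,step in wps:
        P=np.array(P); n=1
        while True:
            d=R.T@(P-p)
            if n>1 or abs(d).max()>.1: pass
            n=int(np.ceil(abs(d).max()/.099)) if abs(d).max()>.099 else 1
            rv=Ro.from_matrix(R.T@T).as_rotvec()/n
            s=np.round(d/n*10,3); w=np.round(rv/(2*np.pi),4)
            m=max(1,int(np.ceil(np.linalg.norm(d/n)*1000/step)), int(np.ceil(np.degrees(np.linalg.norm(rv))/6)))
            print(f'rows={m}', json.dumps([*s.tolist(),*w.tolist()]))
            p=p+R@s/10; R=R@Ro.from_rotvec(w*2*np.pi).as_matrix()
            if n==1: break
    return p,R
BAY=np.array([.613,.0787,0]); 
RY=-.30; RC=np.array([.460,-.281,.090]); TH=np.radians(25)
E
python3 - <<'E'
from h import *
R0=q2R(get_obs()['tool_rot']); T=tool(RY,TH)
g=RC+(-.010)*np.array([np.cos(RY),np.sin(RY),0])
P=grip2tcp(g,T); print(P)
chain([([.44,.3,.3],tool(.0,TH/2),35),([.45,-.12,.3],tool(-.2,TH),35),(P+[0,0,.13],T,30)])
E
```

```text
[ 0.45811775 -0.28041775  0.07278015]
rows=4 [-0.889, -0.629, -0.26, -0.0027, -0.0114, -0.0237]
rows=4 [-0.803, -0.751, -0.211, -0.0027, -0.0114, -0.0236]
rows=4 [-0.697, -0.86, -0.17, -0.0026, -0.0114, -0.0237]
rows=3 [-0.019, -0.84, 0.004, 0.0021, -0.0069, 0.006]
rows=3 [-0.051, -0.839, 0.017, 0.002, -0.0069, 0.0061]
rows=3 [-0.082, -0.836, 0.03, 0.0021, -0.0069, 0.006]
rows=3 [-0.111, -0.831, 0.046, 0.002, -0.0069, 0.0061]
rows=3 [-0.141, -0.826, 0.061, 0.0021, -0.007, 0.006]
rows=4 [0.025, -0.778, 0.525, 0.0033, 0.0, 0.0072]
rows=4 [-0.009, -0.767, 0.541, 0.0034, 0.0, 0.0073]
```

>>> jog_arm --plan '[[[-0.45,-0.31,-0.13,-0.001,-0.006,-0.012],[-0.889,-0.629,-0.26,-0.0027,-0.0114,-0.0237],[-0.889,-0.629,-0.26,-0.0027,-0.0114,-0.0237],[-0.889,-0.629,-0.26,-0.0027,-0.0114,-0.0237]]]' --jaw -1

```text
time: 0.5
tcp_pos: [0.3359, 0.489, 0.2494]
tool_rot: [0.037, 0.151, 0.988, 0.001]
force: [-0.3, 0.5, -0.6]
opening: 0.0868
grip_force: 0.0
```

>>> jog_arm --plan '[[[-0.4,-0.37,-0.1,-0.001,-0.006,-0.012],[-0.803,-0.751,-0.211,-0.0027,-0.0114,-0.0236],[-0.803,-0.751,-0.211,-0.0027,-0.0114,-0.0236],[-0.803,-0.751,-0.211,-0.0027,-0.0114,-0.0236]]]'

```text
time: 0.9
tcp_pos: [0.3877, 0.3952, 0.2749]
tool_rot: [0.073, 0.076, 0.994, 0.001]
force: [-0.9, 1.2, -0.3]
opening: 0.0869
grip_force: 0.0
```

>>> jog_arm --plan '[[[-0.35,-0.43,-0.08,-0.001,-0.006,-0.012],[-0.697,-0.86,-0.17,-0.0026,-0.0114,-0.0237],[-0.697,-0.86,-0.17,-0.0026,-0.0114,-0.0237],[-0.697,-0.86,-0.17,-0.0026,-0.0114,-0.0237]]]'

```text
time: 1.3
tcp_pos: [0.4403, 0.3008, 0.3006]
tool_rot: [0.109, 0.001, 0.994, 0.001]
force: [0.3, 0.8, -0.9]
opening: 0.087
grip_force: 0.0
```

```bash
cat > st.py <<'E'
from h import *
np.set_printoptions(precision=4,suppress=True)
o=get_obs(); R=q2R(o['tool_rot']); print(o['time'],o['tcp_pos'],R[:,2],'yaw',np.arctan2(-R[1,0],-R[0,0]),'q',o['joint_pos'],'F',o['force'],'M',o['moment'],o['opening'],o['grip_force'])
E
python3 st.py
```

```text
1.3 [0.4403 0.3008 0.3006] [ 0.2168  0.002  -0.9762] yaw -0.0026218105935588544 q [-0.9811 -0.0768  0.18    1.7836  0.1759  1.2827  0.7305] F [ 0.2801  0.8297 -0.8833] M [ 0.0604  0.2928 -0.0296] 0.08700297578411303 0.0
```

>>> jog_arm --plan '[[[-0.01,-0.42,0,0.001,-0.003,0.003],[-0.019,-0.84,0.004,0.0021,-0.0069,0.006],[-0.019,-0.84,0.004,0.0021,-0.0069,0.006]]]'

```text
time: 1.6
tcp_pos: [0.4414, 0.2147, 0.2997]
tool_rot: [0.13, 0.021, 0.991, -0.004]
force: [-0.2, -0.2, 0.4]
opening: 0.0869
grip_force: 0.0
```

>>> jog_arm --plan '[[[-0.025,-0.42,0.01,0.001,-0.003,0.003],[-0.051,-0.839,0.017,0.002,-0.0069,0.0061],[-0.051,-0.839,0.017,0.002,-0.0069,0.0061]]]'

```text
time: 1.9
tcp_pos: [0.4438, 0.1308, 0.3]
tool_rot: [0.152, 0.041, 0.988, -0.008]
force: [0.1, 1.5, -0.1]
opening: 0.087
grip_force: 0.0
```

>>> jog_arm --plan '[[[-0.04,-0.42,0.015,0.001,-0.003,0.003],[-0.082,-0.836,0.03,0.0021,-0.0069,0.006],[-0.082,-0.836,0.03,0.0021,-0.0069,0.006]]]'

```text
time: 2.2
tcp_pos: [0.4458, 0.06, 0.3007]
tool_rot: [0.171, 0.055, 0.984, -0.01]
force: [-0.6, 0.5, 0.5]
opening: 0.087
grip_force: 0.0
```

```bash
python3 st.py
```

```text
2.2 [0.4458 0.06   0.3007] [ 0.3347 -0.0389 -0.9415] yaw -0.11089960961848278 q [-0.4912 -0.3785  0.093   2.0444  0.2178  1.1798  1.0067] F [-0.6206  0.4893  0.5312] M [0.1484 0.3772 0.0062] 0.08704362748691151 0.0
```

```bash
python3 - <<'E'
from h import *
T=tool(RY,TH)
g=RC+(-.010)*np.array([np.cos(RY),np.sin(RY),0])
P=grip2tcp(g,T)
chain([([.47,-.12,.25],tool(-.25,TH),35),(P+[0,0,.11],T,35)])
E
```

```text
rows=3 [-0.122, -0.881, 0.314, 0.0041, -0.0074, 0.0102]
rows=3 [-0.162, -0.863, 0.343, 0.0041, -0.0073, 0.0103]
rows=3 [0.014, -0.792, 0.364, 0.0017, -0.0, 0.0036]
rows=3 [-0.003, -0.788, 0.373, 0.0016, -0.0, 0.0036]
```

>>> jog_arm --plan '[[[-0.06,-0.44,0.157,0.002,-0.004,0.005],[-0.122,-0.881,0.314,0.0041,-0.0074,0.0102],[-0.122,-0.881,0.314,0.0041,-0.0074,0.0102]]]'

```text
time: 2.5
tcp_pos: [0.4582, -0.0192, 0.2784]
tool_rot: [0.192, 0.085, 0.978, -0.017]
force: [2.5, -0.6, -0.6]
opening: 0.0872
grip_force: 0.0
```

>>> jog_arm --plan '[[[-0.08,-0.43,0.17,0.002,-0.004,0.005],[-0.162,-0.863,0.343,0.0041,-0.0073,0.0103],[-0.162,-0.863,0.343,0.0041,-0.0073,0.0103]]]'

```text
time: 2.8
tcp_pos: [0.4687, -0.1156, 0.25]
tool_rot: [0.211, 0.123, 0.969, -0.027]
force: [0.3, 1.1, 0.0]
opening: 0.0872
grip_force: 0.0
```

>>> jog_arm --plan '[[[0.007,-0.4,0.18,0.001,0,0.002],[0.014,-0.792,0.364,0.0017,0,0.0036],[0.014,-0.792,0.364,0.0017,0,0.0036]]]'

```text
time: 3.1
tcp_pos: [0.4629, -0.1947, 0.2166]
tool_rot: [0.211, 0.134, 0.968, -0.029]
force: [0.3, 0.4, 0.4]
opening: 0.0869
grip_force: 0.0
```

>>> jog_arm --plan '[[[0,-0.4,0.18,0.001,0,0.002],[-0.003,-0.788,0.373,0.0016,0,0.0036],[-0.003,-0.788,0.373,0.0016,0,0.0036],[-0.003,-0.788,0.373,0.0016,0,0.0036]]]'

```text
time: 3.5
tcp_pos: [0.4588, -0.2718, 0.185]
tool_rot: [0.211, 0.144, 0.966, -0.031]
force: [0.4, 1.1, -0.2]
opening: 0.087
grip_force: 0.0
```

```bash
python3 st.py; python3 - <<'E'
from h import *
o=get_obs(); R=q2R(o['tool_rot']); p=o['tcp_pos']
c=snap('wrist','w1.png'); H=np.array(c['hand_eye'])
# give wrist a world pose
Rc=R@H[:3,:3]; tc=p+R@H[:3,3]
c['R']=Rc.T; c['t']=-Rc.T@tc; np.savez('pics/w1.npz',**c)
a=np.array([np.cos(RY),np.sin(RY),0]); 
for x in (-.05,0,.05): print('handle top pred',x,proj(c,RC+a*x+[0,0,.012]))
print('bend',proj(c,RC+a*.145))
E
```

```text
3.5 [ 0.4588 -0.2718  0.185 ] [ 0.3996 -0.1214 -0.9086] yaw -0.29618162228670714 q [ 0.1007 -0.2012  0.3726  2.1684 -0.0074  0.7368  1.7612] F [ 0.3569  1.0896 -0.1834] M [ 0.1779  0.4998 -0.0161] 0.08702680488015845 0.0
handle top pred -0.05 [300.69552811 138.60320059]
handle top pred 0 [302.14850744 204.49862909]
handle top pred 0.05 [303.25672871 254.7586117 ]
bend [304.99519112 313.5969235 ]
```

View pics/w1.png

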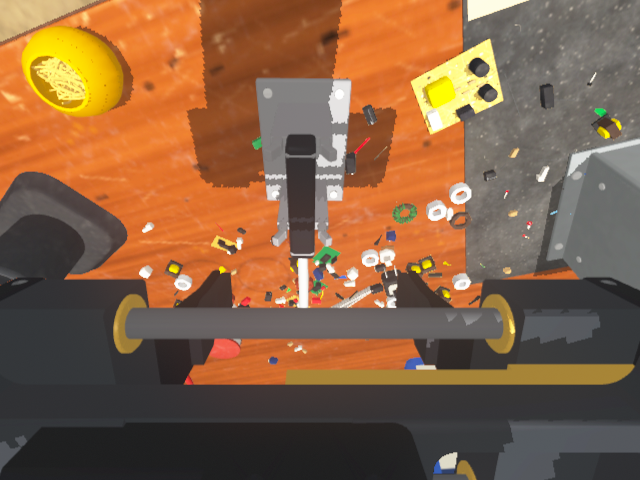

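The wrist view shows the handle top from (301,136) to (303,252), within 3 px of prediction. The pose is confirmed, so I'll descend.

```bash
python3 - <<'E'
from h import *
T=tool(RY,TH)
g=RC+(-.010)*np.array([np.cos(RY),np.sin(RY),0])
P=grip2tcp(g,T)
chain([(P+[0,0,.06],T,15),(P,T,12)])
E
```

```text
rows=4 [0.204, -0.09, 0.486, 0.0004, -0.0007, 0.0008]
rows=6 [0.254, 0.0, 0.544, -0.0, -0.0, -0.0]
```

>>> jog_arm --plan '[[[0.1,-0.045,0.24,0.0004,-0.0007,0.0008],[0.204,-0.09,0.486,0.0004,-0.0007,0.0008],[0.204,-0.09,0.486,0.0004,-0.0007,0.0008],[0.204,-0.09,0.486,0.0004,-0.0007,0.0008]]]'

```text
time: 3.95
tcp_pos: [0.4575, -0.2814, 0.1337]
tool_rot: [0.214, 0.146, 0.965, -0.033]
force: [0.5, 0.6, 0.4]
opening: 0.0868
grip_force: 0.0
```

>>> jog_arm --plan '[[[0.06,0,0.136,0,0,0],[0.127,0,0.272,0,0,0],[0.19,0,0.408,0,0,0],[0.254,0,0.544,0,0,0],[0.254,0,0.544,0,0,0],[0.254,0,0.544,0,0,0]]]'

```text
time: 4.55
tcp_pos: [0.4578, -0.2826, 0.0746]
tool_rot: [0.215, 0.147, 0.965, -0.033]
force: [-0.2, 0.7, -0.2]
opening: 0.0872
grip_force: 0.0
```

```bash
python3 st.py
```

```text
4.55 [ 0.4578 -0.2826  0.0746] [ 0.4057 -0.1268 -0.9052] yaw -0.301730264208357 q [ 0.0708 -0.0267  0.4698  2.2905 -0.2039  0.4555  1.9763] F [-0.2481  0.673  -0.223 ] M [ 0.1277  0.4291 -0.0001] 0.08715504956873002 0.0
```

>>> jog_arm --plan '[[[0,0.02,0,0,0,0],[0,0.02,0,0,0,0],[0,0.02,0,0,0,0],[0,0.02,0,0,0,0],[0,0.02,0,0,0,0],[0,0.02,0,0,0,0],[0,0.02,0,0,0,0],[0,0.02,0,0,0,0],[0,0.02,0,0,0,0],[0,0.02,0,0,0,0],[0,0.02,0,0,0,0],[0,0.02,0,0,0,0]]]' --jaw 1

```text
time: 5.75
tcp_pos: [0.4571, -0.281, 0.073]
tool_rot: [0.214, 0.147, 0.965, -0.033]
force: [-0.1, -0.8, -0.6]
opening: 0.0198
grip_force: 30.0
```

```bash
python3 st.py
```

```text
5.75 [ 0.4571 -0.281   0.073 ] [ 0.4042 -0.127  -0.9058] yaw -0.3025804730704838 q [ 0.069  -0.0266  0.4679  2.2938 -0.1995  0.4528  1.9684] F [-0.1119 -0.7807 -0.6471] M [ 0.1665  0.3994 -0.0192] 0.019836387566956066 29.99849744465309
```

```bash
cat >> h.py <<'E'
def hookpose(tip,yaw,hz):
    """TCP pose putting hook tip above/below xy 'tip', handle height hz"""
    a=np.array([np.cos(yaw),np.sin(yaw),0]); T=tool(yaw,TH)
    g=np.array([tip[0],tip[1],hz])-.155*a
    return grip2tcp(g,T),T
def gp(g,yaw):
    T=tool(yaw,TH); return grip2tcp(g,T),T
E
python3 - <<'E'
from h import *
c=ld('top0.npz')
for p in [(105,190),(190,205),(211,190)]: print(onz(c,*p,0),onz(c,*p,.1))
w=[gp([.45,-.278,.23],-.30),gp([.47,-.10,.23],-.9),gp([.455,.10,.23],-1.15),gp([.455,.26,.23],-1.05)]
chain([(*x,30) for x in w])
E
```

```text
[ 6.41816588e-01  4.65081242e-01 -1.11022302e-16] [0.5845694  0.41763198 0.1       ]
[ 6.04719729e-01  2.74775627e-01 -1.11022302e-16] [0.55125509 0.24673074 0.1       ]
[0.64201018 0.2324379  0.        ] [0.58474325 0.20870995 0.1       ]
rows=3 [-0.297, 0.003, -0.632, -0.0001, 0.0001, -0.0002]
rows=3 [-0.297, 0.004, -0.633, -0.0002, 0.0001, -0.0002]
rows=3 [0.158, 0.857, -0.074, 0.0202, -0.0, 0.0433]
rows=3 [0.38, 0.767, -0.177, 0.0202, -0.0, 0.0433]
rows=4 [0.754, 0.553, -0.351, 0.0084, -0.0, 0.018]
rows=4 [0.81, 0.445, -0.378, 0.0084, -0.0, 0.018]
rows=3 [0.662, 0.331, -0.309, -0.0034, -0.0, -0.0072]
rows=3 [0.646, 0.367, -0.301, -0.0034, 0.0, -0.0072]
```

>>> jog_arm --plan '[[[-0.06,0,-0.12,0,0,0],[-0.12,0,-0.25,0,0,0],[-0.18,0,-0.38,0,0,0],[-0.24,0,-0.51,0,0,0],[-0.297,0.003,-0.632,0,0,0],[-0.297,0.003,-0.632,0,0,0]]]'

```text
time: 6.35
tcp_pos: [0.4582, -0.2811, 0.1446]
tool_rot: [0.216, 0.147, 0.965, -0.033]
force: [-0.6, 0.2, -1.1]
opening: 0.0199
grip_force: 30.0
```

>>> jog_arm --plan '[[[-0.1,0,-0.21,0,0,0],[-0.2,0,-0.42,0,0,0],[-0.297,0.004,-0.633,0,0,0],[-0.297,0.004,-0.633,0,0,0]]]'

```text
time: 6.75
tcp_pos: [0.4589, -0.2809, 0.2153]
tool_rot: [0.216, 0.147, 0.965, -0.033]
force: [0.1, 0.0, -0.7]
opening: 0.02
grip_force: 30.0
```

>>> jog_arm --plan '[[[0.05,0.28,-0.025,0.0067,0,0.0144],[0.1,0.57,-0.05,0.0134,0,0.0288],[0.158,0.857,-0.074,0.0202,0,0.0433],[0.158,0.857,-0.074,0.0202,0,0.0433]]]'

```text
time: 7.15
tcp_pos: [0.4664, -0.1902, 0.2106]
tool_rot: [0.206, 0.29, 0.932, -0.065]
force: [0.0, -0.2, -1.4]
opening: 0.0194
grip_force: 30.0
```

>>> jog_arm --plan '[[[0.13,0.25,-0.06,0.0067,0,0.0144],[0.25,0.51,-0.12,0.0134,0,0.0288],[0.38,0.767,-0.177,0.0202,0,0.0433],[0.38,0.767,-0.177,0.0202,0,0.0433]]]'

```text
time: 7.55
tcp_pos: [0.4763, -0.1015, 0.2107]
tool_rot: [0.194, 0.425, 0.879, -0.094]
force: [0.6, -0.8, -1.2]
opening: 0.0195
grip_force: 30.0
```

```bash
python3 st.py; python3 - <<'E'
from h import *
c=snap('top','t2.png')
chain([(*x,30) for x in [gp([.455,.10,.23],-1.15),gp([.455,.26,.23],-1.05)]])
E
```

```text
7.55 [ 0.4763 -0.1015  0.2107] [ 0.2622 -0.3302 -0.9068] yaw -0.9008613004020802 q [ 0.1383 -0.1853 -0.2746  2.1139  0.3825  1.0102  0.3594] F [ 0.6393 -0.7995 -1.2473] M [0.4447 0.3925 0.0262] 0.019503087618994937 30.000652902237363
rows=4 [0.742, 0.544, -0.358, 0.0083, -0.0001, 0.0182]
rows=4 [0.798, 0.437, -0.384, 0.0083, -0.0001, 0.0182]
rows=3 [0.662, 0.331, -0.309, -0.0033, 0.0, -0.0072]
rows=3 [0.646, 0.367, -0.301, -0.0034, 0.0, -0.0073]
```

View pics/t2.png

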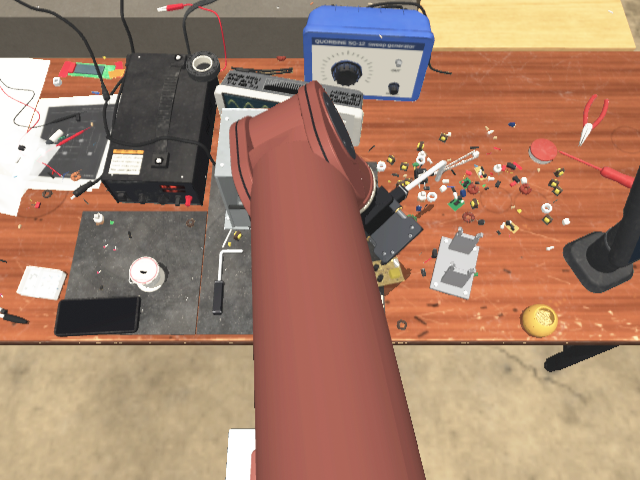

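Hook held with the rod from (402,190) to (443,165), and the rest is empty. Next I'll check the bend against prediction and go on.

>>> jog_arm --plan '[[[0.19,0.14,-0.09,0.002,0,0.0045],[0.37,0.27,-0.18,0.004,0,0.009],[0.56,0.41,-0.27,0.006,0,0.0135],[0.742,0.544,-0.358,0.0083,0,0.0182],[0.742,0.544,-0.358,0.0083,0,0.0182]]]'

```text
time: 8.1
tcp_pos: [0.467, -0.0056, 0.2123]
tool_rot: [0.188, 0.479, 0.851, -0.106]
force: [-0.1, 0.4, -1.2]
opening: 0.0199
grip_force: 30.0
```

>>> jog_arm --plan '[[[0.2,0.11,-0.09,0.002,0,0.0045],[0.4,0.22,-0.19,0.004,0,0.009],[0.6,0.33,-0.29,0.006,0,0.0135],[0.798,0.437,-0.384,0.0083,0,0.0182],[0.798,0.437,-0.384,0.0083,0,0.0182]]]'

```text
time: 8.6
tcp_pos: [0.4589, 0.0924, 0.2133]
tool_rot: [0.181, 0.532, 0.819, -0.117]
force: [0.8, -0.1, -1.6]
opening: 0.0197
grip_force: 30.0
```

>>> jog_arm --plan '[[[0.22,0.11,-0.1,-0.001,0,-0.0024],[0.44,0.22,-0.2,-0.002,0,-0.0048],[0.662,0.331,-0.309,-0.0033,0,-0.0072],[0.662,0.331,-0.309,-0.0033,0,-0.0072]]]'

```text
time: 9.0
tcp_pos: [0.4596, 0.1723, 0.2135]
tool_rot: [0.184, 0.51, 0.832, -0.113]
force: [0.7, 0.4, -1.2]
opening: 0.0198
grip_force: 30.0
```

>>> jog_arm --plan '[[[0.22,0.12,-0.1,-0.001,0,-0.0024],[0.43,0.24,-0.2,-0.002,0,-0.0048],[0.646,0.367,-0.301,-0.0034,0,-0.0073],[0.646,0.367,-0.301,-0.0034,0,-0.0073],[0.646,0.367,-0.301,-0.0034,0,-0.0073]]]'

```text
time: 9.5
tcp_pos: [0.4609, 0.2491, 0.2138]
tool_rot: [0.188, 0.491, 0.844, -0.109]
force: [1.2, 0.1, -1.2]
opening: 0.0199
grip_force: 30.0
```

```bash
python3 st.py; python3 - <<'E'
from h import *
c=ld('t2.npz'); print(proj(c,np.array([.567,-.217,.228])), proj(c,np.array([.567,-.217,.163])))
c=snap('top','t3.png'); s=snap('side','s3.png')
o=get_obs();R=q2R(o['tool_rot']); a=-R[:,0].copy(); a[2]=0;a/=np.linalg.norm(a)
g=o['tcp_pos']-.019*R[:,2]; e=g+.155*a
print(e)
for cc in (c,s): print(proj(cc,e),proj(cc,e-[0,0,.065]))
x=np.hstack([cv2.resize(c['color'][90:290,150:350],(400,400)),cv2.resize(s['color'][140:340,210:410],(400,400))]); cv2.imwrite('pics/m3.png',x)
E
```

```text
9.5 [0.4609 0.2491 0.2138] [ 0.2093 -0.3688 -0.9056] yaw -1.0542478417613832 q [-0.2407  0.215  -0.7105  1.754   0.5384  1.4475 -0.5654] F [ 1.1759  0.0894 -1.2274] M [ 0.5235  0.3781 -0.0311] 0.01985978400232965 29.99822466092926
[442.20974886 162.16140314] [434.32418594 181.50075544]
[0.53328331 0.1206327  0.23143356]
[245.71903783 177.78572709] [250.27078813 196.48358231]
[312.7543004  183.11625564] [313.13402929 206.40790307]
```

View pics/m3.png

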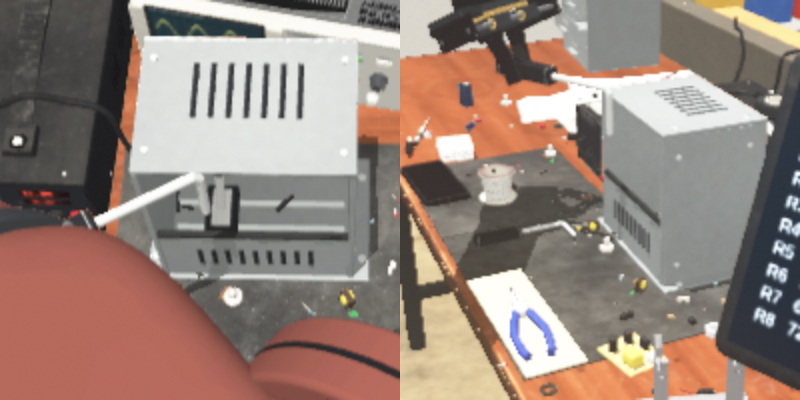

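The top view shows the bend at (248.5,178.5) and the tip at (252.5,196), within 3 px of prediction. The hook is level in front of the guard. I'll lower it and go in.

```bash
python3 - <<'E'
from h import *
w=[gp([.455,.26,.17],-1.05),hookpose((.605,.122),-.7,.17),hookpose((.64,.12),-.35,.17),hookpose((.669,.118),0,.17)]
for x in w: print(np.round(x[0],3))
chain([(*x,15) for x in w])
E
```

```text
[0.459 0.253 0.153]
[0.493 0.217 0.153]
[0.502 0.17  0.153]
[0.522 0.118 0.153]
rows=5 [0.305, 0.004, 0.536, -0.0003, 0.0004, -0.0009]
rows=4 [-0.437, 0.111, 0.203, -0.0235, -0.0, -0.0505]
rows=4 [-0.335, -0.294, 0.157, -0.0236, -0.0, -0.0505]
rows=4 [-0.334, -0.423, 0.155, -0.0235, -0.0, -0.0505]
```

>>> jog_arm --plan '[[[0.06,0,0.11,0,0,0],[0.12,0,0.21,0,0,0],[0.18,0.002,0.32,0,0,0],[0.24,0.003,0.43,0,0,0],[0.305,0.004,0.536,0,0,-0.001],[0.305,0.004,0.536,0,0,-0.001],[0.305,0.004,0.536,0,0,-0.001]]]'

```text
time: 10.3
tcp_pos: [0.4585, 0.2553, 0.1529]
tool_rot: [0.188, 0.488, 0.845, -0.109]
force: [0.1, -0.2, -1.1]
opening: 0.0199
grip_force: 30.0
```

```bash
python3 st.py; python3 - <<'E'
from h import *
w=[hookpose((.605,.122),-.7,.17),hookpose((.64,.12),-.35,.17),hookpose((.669,.118),0,.17)]
chain([(*x,15) for x in w])
E
```

```text
10.3 [0.4585 0.2553 0.1529] [ 0.2104 -0.3678 -0.9058] yaw -1.0476159435890176 q [-0.2663  0.2817 -0.7077  1.8184  0.587   1.3612 -0.6495] F [ 0.094  -0.2417 -1.0687] M [0.5652 0.3334 0.0669] 0.019912006565539292 29.998466994203945
rows=4 [-0.457, 0.103, 0.215, -0.0237, 0.0002, -0.0501]
rows=4 [-0.335, -0.294, 0.156, -0.0235, -0.0, -0.0505]
rows=4 [-0.334, -0.423, 0.156, -0.0235, -0.0, -0.0505]
```

>>> jog_arm --plan '[[[-0.11,0.025,0.05,-0.006,0,-0.0125],[-0.23,0.05,0.11,-0.012,0,-0.025],[-0.34,0.08,0.16,-0.018,0,-0.0375],[-0.457,0.103,0.215,-0.0237,0,-0.05],[-0.457,0.103,0.215,-0.0237,0,-0.05],[-0.457,0.103,0.215,-0.0237,0,-0.05]]]'

```text
time: 10.9
tcp_pos: [0.4928, 0.2167, 0.1539]
tool_rot: [0.205, 0.337, 0.916, -0.074]
force: [-0.7, 0.4, -2.0]
opening: 0.0198
grip_force: 30.0
```

>>> jog_arm --plan '[[[-0.08,-0.07,0.04,-0.006,0,-0.0125],[-0.165,-0.145,0.08,-0.012,0,-0.025],[-0.25,-0.22,0.12,-0.018,0,-0.0375],[-0.335,-0.294,0.156,-0.0235,0,-0.0505],[-0.335,-0.294,0.156,-0.0235,0,-0.0505],[-0.335,-0.294,0.156,-0.0235,0,-0.0505]]]'

```text
time: 11.5
tcp_pos: [0.502, 0.1711, 0.1536]
tool_rot: [0.214, 0.172, 0.961, -0.038]
force: [0.2, 0.3, -1.4]
opening: 0.0196
grip_force: 30.0
```

>>> jog_arm --plan '[[[-0.08,-0.105,0.04,-0.006,0,-0.0125],[-0.165,-0.21,0.08,-0.012,0,-0.025],[-0.25,-0.315,0.12,-0.018,0,-0.0375],[-0.334,-0.423,0.156,-0.0235,0,-0.0505],[-0.334,-0.423,0.156,-0.0235,0,-0.0505],[-0.334,-0.423,0.156,-0.0235,0,-0.0505]]]'

```text
time: 12.1
tcp_pos: [0.522, 0.1191, 0.1531]
tool_rot: [0.217, 0.002, 0.976, -0.0]
force: [0.0, 1.1, -1.7]
opening: 0.0197
grip_force: 30.0
```

```bash
python3 st.py; python3 - <<'E'
from h import *
c=snap('top','t4.png'); s=snap('wrist','w4.png')
o=get_obs();R=q2R(o['tool_rot']); a=-R[:,0].copy(); a[2]=0;a/=np.linalg.norm(a)
g=o['tcp_pos']-.019*R[:,2]; e=g+.155*a
print(e, e-BAY)
x=np.hstack([cv2.resize(c['color'][140:290,180:330],(450,450)),cv2.resize(s['color'],(340,255))[[i if i<255 else 0 for i in range(450)]]]); cv2.imwrite('pics/m4.png',x)
chain([(*hookpose((.669,.118),0,.17),20),(*hookpose((.669,.118),0,.122),10)])
E
```

```text
12.1 [0.522  0.1191 0.1531] [ 0.423  -0.0009 -0.9061] yaw -0.003970039643431387 q [ 0.0967 -0.1118 -0.4921  2.1728  0.1854  0.6719  1.0413] F [ 0.0141  1.083  -1.7318] M [ 0.0379  0.7136 -0.0069] 0.01973361517439899 29.96134217267447
[0.66883845 0.11952435 0.17031163] [0.05583845 0.04082435 0.17031163]
rows=1 [-0.0, -0.017, 0.004, -0.0, 0.0001, -0.0002]
rows=5 [0.203, -0.0, 0.434, -0.0, 0.0, -0.0]
```

View pics/m4.png

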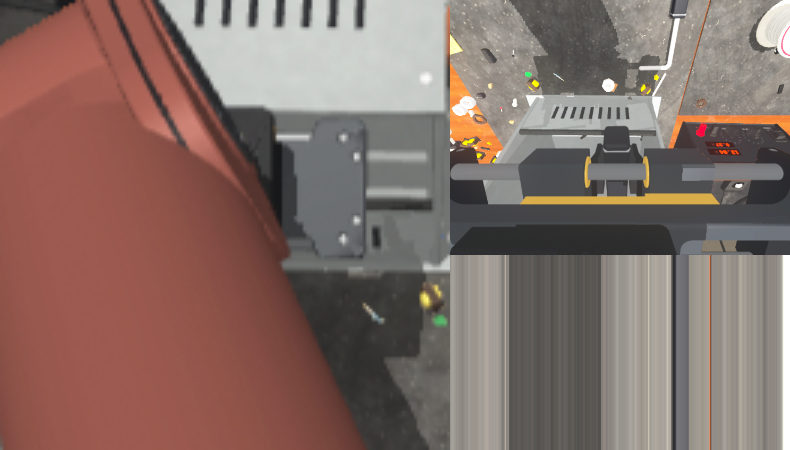

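No contact so far; the arm hides the tip in the top view, and the wrist view shows the handle over the guard at about (615,135). Next I'll lower in small steps, watching the force.

>>> jog_arm --plan '[[[0.02,-0.017,0.05,0,0,0],[0.04,-0.017,0.09,0,0,0],[0.06,-0.017,0.14,0,0,0],[0.085,-0.017,0.18,0,0,0],[0.11,-0.017,0.23,0,0,0],[0.127,-0.017,0.272,0,0,0],[0.127,-0.017,0.272,0,0,0]]]'

```text
time: 12.9
tcp_pos: [0.5216, 0.1161, 0.1222]
tool_rot: [0.217, 0.0, 0.976, -0.0]
force: [-0.5, -0.2, -1.2]
opening: 0.0203
grip_force: 30.0
```

>>> jog_arm --plan '[[[0.008,0,0.018,0,0,0],[0.016,0,0.036,0,0,0],[0.016,0,0.036,0,0,0]]]'

```text
time: 13.2
tcp_pos: [0.5221, 0.1162, 0.1191]
tool_rot: [0.217, 0.0, 0.976, -0.0]
force: [0.0, -0.1, -1.3]
opening: 0.0199
grip_force: 30.0
```

```bash
python3 st.py
```

```text
13.2 [0.5221 0.1162 0.1191] [ 0.4239 -0.001  -0.9057] yaw -0.0008243807054257831 q [ 0.103  -0.0649 -0.5056  2.2135  0.2491  0.5948  0.9825] F [ 0.0481 -0.1011 -1.2622] M [ 0.0306  0.6455 -0.0428] 0.019852596620684247 29.961529812982775
```

>>> jog_arm --plan '[[[0.01,0,0.02,0,0,0],[0.02,0,0.045,0,0,0],[0.03,0,0.07,0,0,0],[0.045,0,0.1,0,0,0],[0.06,0,0.13,0,0,0],[0.07,0,0.145,0,0,0],[0.07,0,0.145,0,0,0]]]'

```text
time: 13.9
tcp_pos: [0.5217, 0.1162, 0.1027]
tool_rot: [0.217, 0.0, 0.976, -0.0]
force: [-0.3, -0.4, -1.7]
opening: 0.0194
grip_force: 30.0
```

```bash
python3 st.py; python3 -c "
from h import *
print(tool(0,TH).T@np.array([-.01,0,0])*10)"
```

```text
13.9 [0.5217 0.1162 0.1027] [ 0.4235 -0.001  -0.9059] yaw -0.0007498167405259585 q [ 0.1032 -0.0386 -0.5127  2.2305  0.2905  0.5602  0.9401] F [-0.2901 -0.3781 -1.7222] M [ 0.048   0.652  -0.0428] 0.019440176228221348 29.961463889487312
[ 0.09063078  0.         -0.04226183]
```

>>> jog_arm --plan '[[[0.018,0,-0.008,0,0,0],[0.036,0,-0.017,0,0,0],[0.054,0,-0.025,0,0,0],[0.073,0,-0.034,0,0,0],[0.091,0,-0.042,0,0,0],[0.109,0,-0.051,0,0,0],[0.127,0,-0.059,0,0,0],[0.145,0,-0.068,0,0,0],[0.163,0,-0.076,0,0,0],[0.181,0,-0.085,0,0,0]]]'

```text
time: 14.9
tcp_pos: [0.5018, 0.1163, 0.1031]
tool_rot: [0.217, 0.0, 0.976, -0.0]
force: [-0.6, -0.3, -1.5]
opening: 0.0196
grip_force: 30.0
```

```bash
python3 st.py
```

```text
14.9 [0.5018 0.1163 0.1031] [ 0.424  -0.0009 -0.9057] yaw -0.0007944774391343769 q [ 0.0967 -0.085  -0.5175  2.2683  0.2571  0.5609  0.9506] F [-0.6223 -0.3096 -1.5433] M [ 0.0738  0.5925 -0.0043] 0.01955884121179948 29.9614718219686
```

>>> jog_arm --plan '[[[0.018,0,-0.008,0,0,0],[0.036,0,-0.017,0,0,0],[0.054,0,-0.025,0,0,0],[0.073,0,-0.034,0,0,0],[0.091,0,-0.042,0,0,0],[0.109,0,-0.051,0,0,0]]]'

```text
time: 15.5
tcp_pos: [0.4899, 0.1162, 0.1033]
tool_rot: [0.217, 0.001, 0.976, -0.0]
force: [3.0, -0.3, 0.5]
opening: 0.0197
grip_force: 30.0
```

```bash
python3 st.py
```

```text
15.5 [0.4899 0.1162 0.1033] [ 0.4244 -0.001  -0.9055] yaw -0.0010131028842975233 q [ 0.0914 -0.1133 -0.5196  2.2905  0.2365  0.5624  0.9571] F [ 2.9601 -0.2866  0.4949] M [-0.1803 -0.2603 -0.1974] 0.01974306665688529 30.00227157957852
```

>>> jog_arm --plan '[[[0.018,0,-0.008,0,0,0],[0.036,0,-0.017,0,0,0],[0.054,0,-0.025,0,0,0],[0.073,0,-0.034,0,0,0],[0.091,0,-0.042,0,0,0]]]'

```text
time: 16.0
tcp_pos: [0.4796, 0.1162, 0.1029]
tool_rot: [0.217, 0.0, 0.976, -0.0]
force: [2.3, -1.3, -0.2]
opening: 0.0196
grip_force: 30.0
```

```bash
python3 st.py; python3 - <<'E'
from h import *
c=snap('top','t5.png')
s=snap('side','s5.png')
cv2.imwrite('pics/m5.png',np.hstack([cv2.resize(c['color'][140:240,205:305],(400,400)),cv2.resize(s['color'][150:300,270:420],(400,400))]))
E
```

```text
16.0 [0.4796 0.1162 0.1029] [ 0.4238 -0.001  -0.9058] yaw -0.0007158928905421402 q [ 0.086  -0.137  -0.5214  2.3093  0.2187  0.5645  0.9627] F [ 2.3087 -1.3024 -0.2222] M [-0.1621 -0.0595 -0.1955] 0.019609791793361895 30.000816620886326
```

View pics/m5.png

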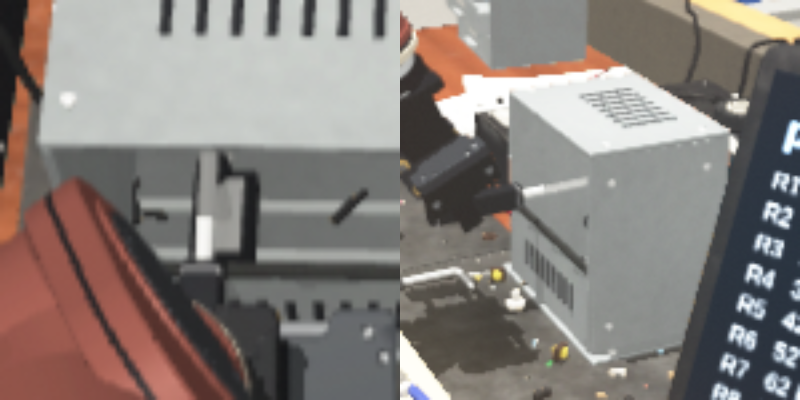

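The rod (crop x 205) sits left of the block's centre (crop x 225), so I'll check how much of that is parallax.

```bash
python3 - <<'E'
from h import *
np.set_printoptions(precision=4,suppress=True)
c=ld('t5.npz')
for x,y,z in [(196,230,.12),(213,230,.12),(203,160,.12),(200,170,.12),(225,230,.023),(192,200,.023),(260,230,.023)]:
    print(x,y,z,onz(c,205+x/4,140+y/4,z))
E
```

```text
196 230 0.12 [0.5569 0.1203 0.12  ]
213 230 0.12 [0.5569 0.1121 0.12  ]
203 160 0.12 [0.5957 0.1188 0.12  ]
200 170 0.12 [0.59 0.12 0.12]
225 230 0.023 [0.6106 0.1184 0.023 ]
192 200 0.023 [0.6289 0.1369 0.023 ]
260 230 0.023 [0.6106 0.0998 0.023 ]
```

The rod's centre line is at y = 0.116 and the block's centre at 0.118, so the rod is well on the lever. I'll keep pulling.

>>> jog_arm --plan '[[[0.018,0,-0.008,0,0,0],[0.036,0,-0.017,0,0,0],[0.054,0,-0.025,0,0,0],[0.073,0,-0.034,0,0,0],[0.091,0,-0.042,0,0,0]]]'

```text
time: 16.6
tcp_pos: [0.4696, 0.1163, 0.103]
tool_rot: [0.217, 0.0, 0.976, -0.0]
force: [1.7, -0.7, -1.1]
opening: 0.0198
grip_force: 30.0
```

>>> jog_arm --plan '[[[0.018,0,-0.008,0,0,0],[0.036,0,-0.017,0,0,0],[0.045,0,-0.021,0,0,0]]]'

```text
time: 16.9
tcp_pos: [0.4646, 0.1163, 0.1029]
tool_rot: [0.217, 0.0, 0.976, -0.0]
force: [0.5, -0.0, -1.7]
opening: 0.0199
grip_force: 30.0
```

```bash
python3 st.py
```

```text
16.9 [0.4646 0.1163 0.1029] [ 0.4238 -0.001  -0.9057] yaw -0.0006087983569183482 q [ 0.0771 -0.1735 -0.5237  2.3364  0.1917  0.5689  0.9712] F [ 0.5318 -0.0027 -1.719 ] M [-0.0212  0.245  -0.1005] 0.019857892910645554 29.99522192403674
```

>>> jog_arm --plan '[[[0.018,0,-0.008,0,0,0],[0.036,0,-0.017,0,0,0],[0.036,0,-0.017,0,0,0]]]'

```text
time: 17.2
tcp_pos: [0.4604, 0.1162, 0.1027]
tool_rot: [0.217, 0.0, 0.976, -0.001]
force: [-0.1, 0.5, -2.2]
opening: 0.0198
grip_force: 30.0
```

```bash
python3 st.py
```

```text
17.2 [0.4604 0.1162 0.1027] [ 0.4235 -0.0012 -0.9059] yaw -0.000642880127770619 q [ 0.0747 -0.1833 -0.5244  2.3437  0.1842  0.5705  0.9735] F [-0.1299  0.5066 -2.2038] M [-0.0254  0.591  -0.0906] 0.019778570905763064 29.99485739506781
```

>>> jog_arm --plan '[[[0.018,0,-0.008,0,0,0],[0.036,0,-0.017,0,0,0],[0.036,0,-0.017,0,0,0]]]'

```text
time: 17.5
tcp_pos: [0.4567, 0.1162, 0.1029]
tool_rot: [0.217, 0.001, 0.976, -0.0]
force: [1.8, -0.5, -2.6]
opening: 0.02
grip_force: 30.0
```

```bash
python3 st.py
```

```text
17.5 [0.4567 0.1162 0.1029] [ 0.4239 -0.0011 -0.9057] yaw -0.0008937714778353274 q [ 0.0724 -0.1933 -0.525   2.3505  0.1768  0.572   0.9759] F [ 1.7564 -0.495  -2.648 ] M [-0.1575  0.532  -0.1754] 0.02002367299593713 30.00058106146753
```

>>> jog_arm --plan '[[[0.018,0,-0.008,0,0,0],[0.018,0,-0.008,0,0,0]]]'

```text
time: 17.7
tcp_pos: [0.4555, 0.116, 0.1034]
tool_rot: [0.218, 0.001, 0.976, -0.0]
force: [4.7, -2.6, -3.3]
opening: 0.0201
grip_force: 30.1
```

```bash
python3 st.py
```

```text
17.7 [0.4555 0.116  0.1034] [ 0.4251 -0.001  -0.9052] yaw -0.001625895468883012 q [ 0.0716 -0.1981 -0.5249  2.3532  0.1737  0.5721  0.9768] F [ 4.7385 -2.6301 -3.3096] M [-0.5981 -0.0685 -0.6976] 0.020109922152831333 30.093216321438945
```

>>> jog_arm --plan '[[[0.018,0,-0.008,0,0,0],[0.018,0,-0.008,0,0,0]]]'

```text
time: 17.9
tcp_pos: [0.4531, 0.1154, 0.1031]
tool_rot: [0.217, 0.001, 0.976, -0.001]
force: [1.1, -4.2, -0.5]
opening: 0.0198
grip_force: 30.4
```

```bash
python3 st.py;  python3 - <<'E'
from h import *
c=snap('top','t6.png')
d=ld('t5.npz')
for q in (c,d): print(q['color'][170:200:3,240:275:2].mean(2).astype(int))
E
```

```text
17.9 [0.4531 0.1154 0.1031] [ 0.4242 -0.0019 -0.9056] yaw -0.0024907204758718945 q [ 0.0708 -0.2032 -0.5251  2.3571  0.1701  0.5738  0.9777] F [ 1.1067 -4.2171 -0.5414] M [-1.1565  0.1205 -1.1471] 0.019785011698180414 30.352873248539254
[[191 190 190 192 193 193 192 192 193 194 194 194 194 195 193 193 193 194]
 [191 190 191 193 195 196 195 196 194 195 195 195 195 197 197 194 194 191]
 [145 147 149 150 148 149 150 151 150 140 140 141 141 149 154 155 167 168]
 [105 105 104 104 104 104 104 104 104 151 145 123 104 105 105 106 106 105]
 [106 107 107 106 105 104 104  83  88 151 143 132  83  82  80 103 105 105]
 [102 106 106 105 104 106 105  34  97 151 142 134 143  49  28 102 105 106]
 [105 105 105 104 104 105 105  31 108 150 138 134 140  44  30 101 106 106]
 [156 162 161 161 161 161 161  29 139 149 110 132 142  38  29 159 166 166]
 [ 93  91  46  44 105 105  93  29 219 223  94 101 155  34  27 105 107 107]
 [106 108 106 106 105 105  87  29 239 237 139 152 155  33  27 105 106 107]]
[[196 196 195 197 198 198 198 197 198 199 199 199 200 200 199 198 198 200]
 [197 195 196 198 201 202 201 201 200 200 201 200 200 203 202 200 199 197]
 [149 151 153 154 152 153 153 155 155 144 144 146 145 154 158 159 172 172]
 [107 108 108 107 106 107 107  96 155 149  37 133 108 109 108 109 108 108]
 [109 111 109 109 109 108 107  60 155 148  38  35  84  84  83 106 108 109]
 [104 109 109 108 107 109 109  74 155 147  67 144 147  51  30 105 107 108]
 [108 109 109 108 108 109 108 102 155 146 137 150 157  45  30 105 108 109]
 [161 166 166 166 166 166 166 112 154 145 137 140 159  40  30 164 171 171]
 [ 96  93  49  45 108 108  96 219 231 148 139 143 159  34  29 108 111 111]
 [109 110 110 109 109 107  90 235 245 160 155 156 159  34  27 108 108 110]]
```

The stop was reached, but the rod is beginning to slide round the ball towards −y. I'll back off, shift +y and pull again centred.

>>> jog_arm --plan '[[[-0.036,0,0.017,0,0,0],[-0.073,0,0.034,0,0,0],[-0.109,0,0.051,0,0,0],[-0.145,0,0.068,0,0,0],[-0.145,0,0.068,0,0,0]]]'

```text
time: 18.45
tcp_pos: [0.4694, 0.1165, 0.1028]
tool_rot: [0.217, 0.0, 0.976, -0.0]
force: [0.1, -0.1, -1.3]
opening: 0.0197
grip_force: 30.0
```

```bash
python3 st.py; python3 - <<'E'
from h import *
c=snap('top','t7.png')
a=cv2.resize(c['color'][160:210,225:285],(720,600),interpolation=cv2.INTER_CUBIC); cv2.imwrite('pics/m7.png',a)
E
```

```text
18.45 [0.4694 0.1165 0.1028] [ 0.4238 -0.0005 -0.9058] yaw -0.0007720466892509741 q [ 0.0837 -0.1615 -0.5265  2.3276  0.1989  0.5667  0.9695] F [ 0.1142 -0.1369 -1.3303] M [0.0816 0.7292 0.0379] 0.01966557998054288 29.99439848586917
```

View pics/m7.png

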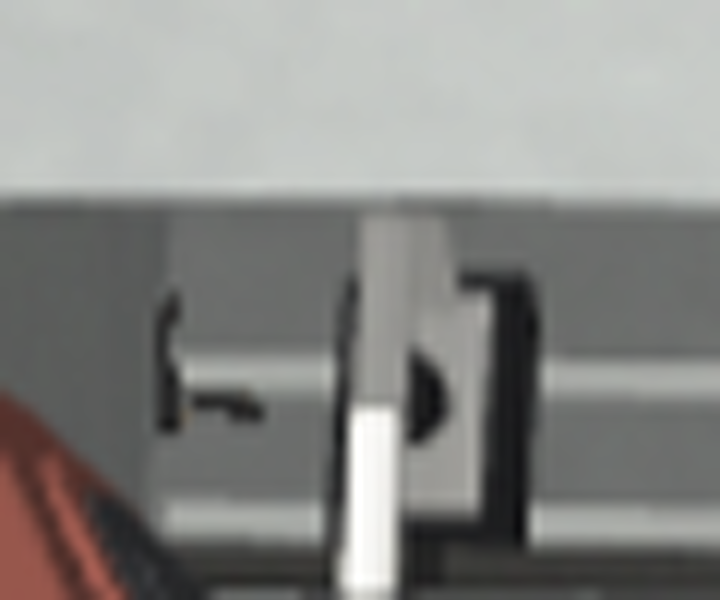

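The black ball is visible beside the rod: right edge at about u=262.3, spanning v=189–196.7.

```bash
python3 - <<'E'
from h import *
np.set_printoptions(precision=4,suppress=True)
c=ld('t7.npz')
print(onz(c,258.3,193,.067)-BAY, onz(c,258.3,189.2,.067)-BAY, onz(c,258.3,196.8,.067)-BAY,onz(c,262.3,193,.067)-BAY)
for th in (-.5,0,.3,.4,.5): 
    b=BAY+[.005-.05*np.sin(th),.039,.023+.05*np.cos(th)]; print(th,b-BAY,proj(c,b), 0.009*K(c)/(np.array(c['R'])@b+c['t'])[2])
E
```

```text
[-0.0163  0.0407  0.067 ] [-0.0074  0.0412  0.067 ] [-0.0251  0.0403  0.067 ] [-0.0163  0.0326  0.067 ]
-0.5 [0.029  0.039  0.0669] [260.1702 173.9653] 4.333212147314076
0 [0.005 0.039 0.073] [259.3349 182.4517] 4.396547338197547
0.3 [-0.0098  0.039   0.0708] [259.1129 189.2907] 4.413177764321772
0.4 [-0.0145  0.039   0.0691] [259.0928 191.7194] 4.414600397236576
0.5 [-0.019   0.039   0.0669] [259.1004 194.1772] 4.413910006348609
```

>>> jog_arm --plan '[[[0,0.03,0,0,0,0],[0,0.06,0,0,0,0],[0.027,0.06,-0.013,0,0,0],[0.054,0.06,-0.025,0,0,0],[0.082,0.06,-0.038,0,0,0],[0.1,0.06,-0.047,0,0,0],[0.1,0.06,-0.047,0,0,0]]]'

```text
time: 19.2
tcp_pos: [0.4578, 0.1222, 0.1031]
tool_rot: [0.217, 0.0, 0.976, -0.0]
force: [0.7, 0.3, -1.3]
opening: 0.0194
grip_force: 30.0
```

```bash
python3 st.py
```

```text
19.2 [0.4578 0.1222 0.1031] [ 0.4245 -0.001  -0.9054] yaw -0.0006642049552617113 q [ 0.0745 -0.186  -0.5422  2.3439  0.1892  0.5739  0.9518] F [ 0.6845  0.3189 -1.2728] M [-0.0043  0.7168 -0.0162] 0.01940880955047006 29.99437551945448
```

>>> jog_arm --plan '[[[0.01,0,-0.005,0,0,0],[0.018,0,-0.008,0,0,0],[0.018,0,-0.008,0,0,0]]]'

```text
time: 19.5
tcp_pos: [0.457, 0.1225, 0.1037]
tool_rot: [0.218, 0.001, 0.976, 0.0]
force: [6.2, 0.3, -3.8]
opening: 0.0199
grip_force: 30.0
```

```bash
python3 st.py
```

```text
19.5 [0.457  0.1225 0.1037] [ 0.426  -0.0002 -0.9047] yaw -0.0011823894719903147 q [ 0.0737 -0.19   -0.5421  2.3459  0.1862  0.5733  0.9529] F [ 6.2425  0.2649 -3.8359] M [ 0.0449 -0.2425  0.0663] 0.0199261042743857 29.994175415486097
```

Hard stop, well centred. One more millimetre for certainty, then back off.

>>> jog_arm --plan '[[[0.01,0,-0.004,0,0,0],[0.01,0,-0.004,0,0,0]]]'

```text
time: 19.7
tcp_pos: [0.4567, 0.1227, 0.1041]
tool_rot: [0.219, 0.001, 0.976, 0.0]
force: [12.2, -0.2, -5.9]
opening: 0.0199
grip_force: 30.0
```

>>> jog_arm --plan '[[[-0.036,0,0.017,0,0,0],[-0.073,0,0.034,0,0,0],[-0.109,0,0.051,0,0,0],[-0.18,0,0.085,0,0,0],[-0.18,0,0.085,0,0,0]]]'

```text
time: 20.2
tcp_pos: [0.4757, 0.1224, 0.1028]
tool_rot: [0.217, 0.001, 0.976, -0.0]
force: [-0.4, -0.3, -2.0]
opening: 0.0195
grip_force: 30.0
```

```bash
python3 st.py; python3 - <<'E'
from h import *
o=get_obs(); p=o['tcp_pos']; t=p[:2]+[.147,0]; print(t)
w=[(p+[0,0,.005],tool(0,TH))]
w=[hookpose((t[0]+.02,.12),0,.14),hookpose((.669,.119),0,.17),hookpose((.64,.12),-.35,.17),hookpose((.605,.122),-.7,.17),gp([.455,.26,.17],-1.05)]
for x in w: print(np.round(x[0],3))
chain([(*x,15) for x in w])
E
```

```text
20.2 [0.4757 0.1224 0.1028] [ 0.424  -0.0005 -0.9056] yaw -0.001281976898699887 q [ 0.0893 -0.1413 -0.5427  2.3118  0.2216  0.5676  0.942 ] F [-0.4379 -0.283  -1.9635] M [0.0411 0.6952 0.0097] 0.01954262202671969 29.994297036901116
[0.62270333 0.12240543]
[0.496 0.12  0.123]
[0.522 0.119 0.153]
[0.502 0.17  0.153]
[0.493 0.217 0.153]
[0.459 0.253 0.153]
rows=2 [-0.266, -0.024, -0.096, -0.0001, 0.0003, -0.0002]
rows=3 [-0.365, -0.01, -0.161, 0.0, -0.0, 0.0]
rows=4 [0.182, 0.514, -0.084, 0.0236, -0.0001, 0.0505]
rows=4 [0.223, 0.403, -0.105, 0.0235, 0.0001, 0.0505]
rows=4 [0.445, 0.061, -0.207, 0.0235, -0.0, 0.0505]
```

>>> jog_arm --plan '[[[-0.13,-0.01,-0.05,0,0,0],[-0.266,-0.024,-0.096,0,0,0],[-0.266,-0.024,-0.096,0,0,0]]]'

```text
time: 20.5
tcp_pos: [0.4975, 0.1202, 0.1253]
tool_rot: [0.219, 0.001, 0.976, 0.0]
force: [-0.2, 0.2, -1.5]
opening: 0.0199
grip_force: 30.0
```

>>> jog_arm --plan '[[[-0.12,0,-0.05,0,0,0],[-0.24,0,-0.11,0,0,0],[-0.365,-0.01,-0.161,0,0,0],[-0.365,-0.01,-0.161,0,0,0],[-0.365,-0.01,-0.161,0,0,0]]]'

```text
time: 21.0
tcp_pos: [0.5212, 0.1188, 0.1529]
tool_rot: [0.217, 0.001, 0.976, -0.0]
force: [0.2, -0.1, -2.1]
opening: 0.0198
grip_force: 30.0
```

>>> jog_arm --plan '[[[0.045,0.13,-0.02,0.006,0,0.0126],[0.09,0.26,-0.04,0.012,0,0.0252],[0.135,0.385,-0.06,0.018,0,0.038],[0.182,0.514,-0.084,0.0236,0,0.0505],[0.182,0.514,-0.084,0.0236,0,0.0505]]]'

```text
time: 21.5
tcp_pos: [0.5001, 0.1732, 0.1523]
tool_rot: [0.214, 0.17, 0.961, -0.037]
force: [0.9, 0.3, -2.3]
opening: 0.02
grip_force: 30.0
```

>>> jog_arm --plan '[[[0.055,0.1,-0.025,0.006,0,0.0126],[0.11,0.2,-0.05,0.012,0,0.0252],[0.165,0.3,-0.08,0.018,0,0.038],[0.223,0.403,-0.105,0.0235,0,0.0505],[0.223,0.403,-0.105,0.0235,0,0.0505]]]'

```text
time: 22.0
tcp_pos: [0.4914, 0.2183, 0.1518]
tool_rot: [0.203, 0.334, 0.917, -0.074]
force: [0.3, -0.3, -0.8]
opening: 0.0197
grip_force: 30.0
```

>>> jog_arm --plan '[[[0.11,0.015,-0.05,0.006,0,0.0126],[0.22,0.03,-0.1,0.012,0,0.0252],[0.33,0.045,-0.15,0.018,0,0.038],[0.445,0.061,-0.207,0.0235,0,0.0505],[0.445,0.061,-0.207,0.0235,0,0.0505],[0.445,0.061,-0.207,0.0235,0,0.0505]]]'

```text
time: 22.6
tcp_pos: [0.4585, 0.252, 0.1522]
tool_rot: [0.188, 0.488, 0.845, -0.108]
force: [0.7, -0.6, -0.5]
opening: 0.02
grip_force: 30.0
```

```bash
python3 st.py; python3 - <<'E'
from h import *
c=snap('top','t8.png'); 
a=c['color'][168:205,232:285].mean(2).astype(int); print(a[::2, ::2])
P=np.array([.4571,-.281,.073]); T=tool(-.3026,TH)
w=[gp([.455,.26,.23],-1.05),gp([.455,.10,.23],-1.15),gp([.47,-.10,.23],-.9),(P+[0,0,.14],T)]
chain([(*x,30) for x in w])
E
```

```text
22.6 [0.4585 0.252  0.1522] [ 0.2118 -0.3669 -0.9059] yaw -1.047387034751011 q [-0.2189  0.2872 -0.7581  1.8242  0.6013  1.3634 -0.6568] F [ 0.667  -0.6351 -0.5477] M [0.5601 0.382  0.0039] 0.01995291710630274 29.994595237076283
[[223 223 224 225 226 226 226 224 224 226 226 226 226 226 224 226 227 228
  227 227 227 227 228 228 228 227 228]
 [223 223 226 226 224 224 223 224 225 225 225 225 225 226 226 226 226 227
  225 225 225 226 227 226 227 227 228]
 [223 223 226 226 224 223 224 225 227 227 226 226 227 227 227 227 226 228
  227 225 225 225 226 227 225 227 227]
 [223 223 224 224 223 223 224 226 228 228 227 228 226 226 226 226 226 227
  228 227 226 224 225 225 225 225 226]
 [167 167 168 169 173 175 177 179 177 178 178 180 179 167 169 169 168 179
  183 185 200 199 200 201 205 212 216]
 [106 104 107 106 125 125 123 122 122 123 123 125 124 125 126 124 125 126
  127 128 127 127 128 128 129 129 129]
 [107 106 107 106 127 127 126 126 126 125 125 125 126 127 127 125 127 127
  126 127 126 127 127 127 127 127 128]
 [107 105 107 107 127 128 128 127 126 125 124 101  90  90  98 100  99  98
   98 
[... 955 characters left out ...]
254 249 222 157 127 158 177 139 177 174 177 181 185  37
   33 126 128 130 130 130 128 129 129]
 [ 92 136 253 249 222 199 186 184 184 174 182 159 124 133 134 139 135  36
   33 176 176 176 175 175 163 164 164]
 [102  95 103 141 156 157 156 168 169 169 185 166  53  38  38  38  38  38
   32 187 188 188 190 190 190 191 191]]
rows=3 [-0.247, 0.01, -0.551, 0.0002, 0.0003, 0.0002]
rows=3 [-0.629, -0.402, 0.293, 0.0033, -0.0, 0.0072]
rows=3 [-0.646, -0.367, 0.301, 0.0034, -0.0, 0.0072]
rows=4 [-0.854, -0.33, 0.398, -0.0084, -0.0, -0.018]
rows=4 [-0.811, -0.445, 0.377, -0.0084, -0.0, -0.0181]
rows=3 [-0.57, -0.613, 0.265, -0.0201, -0.0, -0.0431]
rows=3 [-0.381, -0.771, 0.176, -0.0201, -0.0001, -0.043]
```

The ball is centred at v≈193.7, which is at the stop. Now returning to the rest.

>>> jog_arm --plan '[[[-0.08,0,-0.18,0,0,0],[-0.16,0,-0.36,0,0,0],[-0.247,0.01,-0.551,0,0,0],[-0.247,0.01,-0.551,0,0,0]]]'

```text
time: 23.05
tcp_pos: [0.4599, 0.2554, 0.2176]
tool_rot: [0.19, 0.49, 0.844, -0.105]
force: [0.9, 1.1, -1.1]
opening: 0.0196
grip_force: 30.0
```

>>> jog_arm --plan '[[[-0.2,-0.13,0.1,0.001,0,0.0024],[-0.42,-0.27,0.2,0.002,0,0.0048],[-0.629,-0.402,0.293,0.0033,0,0.0072],[-0.629,-0.402,0.293,0.0033,0,0.0072]]]'

```text
time: 23.45
tcp_pos: [0.4585, 0.1701, 0.2137]
tool_rot: [0.186, 0.513, 0.83, -0.114]
force: [-1.0, 0.3, -1.0]
opening: 0.0197
grip_force: 30.0
```

>>> jog_arm --plan '[[[-0.21,-0.12,0.1,0.001,0,0.0024],[-0.43,-0.24,0.2,0.002,0,0.0048],[-0.646,-0.367,0.301,0.0034,0,0.0072],[-0.646,-0.367,0.301,0.0034,0,0.0072]]]'

```text
time: 23.85
tcp_pos: [0.4576, 0.0906, 0.2135]
tool_rot: [0.183, 0.533, 0.818, -0.118]
force: [-1.0, -0.1, -1.2]
opening: 0.0194
grip_force: 30.0
```

>>> jog_arm --plan '[[[-0.21,-0.08,0.1,-0.002,0,-0.0045],[-0.43,-0.16,0.2,-0.004,0,-0.009],[-0.64,-0.25,0.3,-0.006,0,-0.0135],[-0.854,-0.33,0.398,-0.0084,0,-0.018],[-0.854,-0.33,0.398,-0.0084,0,-0.018]]]'

```text
time: 24.35
tcp_pos: [0.4656, -0.0081, 0.2136]
tool_rot: [0.19, 0.48, 0.85, -0.106]
force: [0.2, -0.0, -1.5]
opening: 0.0194
grip_force: 30.0
```

>>> jog_arm --plan '[[[-0.2,-0.11,0.09,-0.002,0,-0.0045],[-0.4,-0.22,0.19,-0.004,0,-0.009],[-0.6,-0.33,0.28,-0.006,0,-0.0135],[-0.811,-0.445,0.377,-0.0084,0,-0.018],[-0.811,-0.445,0.377,-0.0084,0,-0.018]]]'

```text
time: 24.85
tcp_pos: [0.4739, -0.1072, 0.2135]
tool_rot: [0.196, 0.426, 0.878, -0.094]
force: [-0.2, 0.9, -1.4]
opening: 0.0198
grip_force: 30.0
```

>>> jog_arm --plan '[[[-0.19,-0.2,0.09,-0.0067,0,-0.0144],[-0.38,-0.41,0.18,-0.0134,0,-0.0288],[-0.57,-0.613,0.265,-0.0201,0,-0.0431],[-0.57,-0.613,0.265,-0.0201,0,-0.0431]]]'

```text
time: 25.25
tcp_pos: [0.4642, -0.1951, 0.2137]
tool_rot: [0.208, 0.289, 0.932, -0.064]
force: [0.6, 1.0, -1.5]
opening: 0.0196
grip_force: 30.0
```

>>> jog_arm --plan '[[[-0.13,-0.26,0.06,-0.0067,0,-0.0144],[-0.25,-0.51,0.12,-0.0134,0,-0.0288],[-0.381,-0.771,0.176,-0.0201,0,-0.043],[-0.381,-0.771,0.176,-0.0201,0,-0.043],[-0.381,-0.771,0.176,-0.0201,0,-0.043]]]'

```text
time: 25.75
tcp_pos: [0.4564, -0.2801, 0.2138]
tool_rot: [0.215, 0.149, 0.965, -0.033]
force: [0.3, -1.1, -1.8]
opening: 0.0194
grip_force: 30.0
```

```bash
python3 st.py; python3 - <<'E'
from h import *
c=snap('top','t9.png'); 
o=get_obs();R=q2R(o['tool_rot']); a=-R[:,0].copy(); a[2]=0;a/=np.linalg.norm(a)
g=o['tcp_pos']-.019*R[:,2]; e=g+.155*a
print('pred bend,tip',proj(c,e),proj(c,e-[0,0,.065]), 'front of handle',proj(c,g+.06*a))
u,v=np.round(proj(c,e-[0,0,.02])).astype(int)
im=c['color'][v-25:v+25,u-30:u+30]; print(u,v)
m=((im.min(2)>170)&(im.max(2).astype(int)-im.min(2)<40)); 
n,l,st,ce=cv2.connectedComponentsWithStats(m.astype('uint8'))
for i in range(1,n):
  if st[i,4]>15: print(st[i]+[u-30,v-25,0,0,0])
P=np.array([.4571,-.281,.073]); T=tool(-.3026,TH)
chain([(P+[0,0,.07],T,15),(P+[0,0,.02],T,10),(P,T,5)])
E
```

```text
25.75 [ 0.4564 -0.2801  0.2138] [ 0.4045 -0.1266 -0.9057] yaw -0.3061953297068148 q [ 0.2    -0.2168  0.2944  2.1257 -0.0297  0.7939  1.7827] F [ 0.3409 -1.0662 -1.7683] M [ 0.2468  0.6465 -0.007 ] 0.019448672966090916 29.993802029639482
pred bend,tip [501.4508161  146.83434659] [489.95824021 166.93145469] front of handle [492.27704139 192.07830545]
498 153
[488 144  17  34 174]
[473 150   6   8  26]
rows=5 [0.289, -0.021, 0.644, 0.0, 0.0002, -0.0005]
rows=5 [0.212, -0.0, 0.453, 0.0, -0.0, 0.0]
rows=4 [0.084, -0.0, 0.181, 0.0, -0.0, 0.0]
```

The rod shows at u 488–505 with its top at v=144, against a predicted bend near (501,147). The hook hasn't slipped, so I'll lower it into the rest.

>>> jog_arm --plan '[[[0.06,-0.01,0.13,0,0,0],[0.12,-0.02,0.26,0,0,-0.0005],[0.18,-0.021,0.39,0,0,-0.0005],[0.24,-0.021,0.52,0,0,-0.0005],[0.289,-0.021,0.644,0,0,-0.0005],[0.289,-0.021,0.644,0,0,-0.0005]]]'

```text
time: 26.4
tcp_pos: [0.4564, -0.2794, 0.141]
tool_rot: [0.213, 0.146, 0.966, -0.032]
force: [-0.4, 0.7, -1.2]
opening: 0.0198
grip_force: 30.0
```

>>> jog_arm --plan '[[[0.042,0,0.09,0,0,0],[0.085,0,0.18,0,0,0],[0.127,0,0.27,0,0,0],[0.17,0,0.36,0,0,0],[0.212,0,0.453,0,0,0],[0.212,0,0.453,0,0,0]]]'

```text
time: 27.0
tcp_pos: [0.4555, -0.2816, 0.091]
tool_rot: [0.214, 0.147, 0.965, -0.033]
force: [0.5, 0.4, -1.3]
opening: 0.0197
grip_force: 30.0
```

```bash
python3 st.py; python3 - <<'E'
from h import *
P=np.array([.4571,-.281,.073]); T=tool(-.3026,TH)
chain([(P+[0,0,.003],T,5),(P,T,5)])
E
```

```text
27.0 [ 0.4555 -0.2816  0.091 ] [ 0.4027 -0.1257 -0.9067] yaw -0.3014127714511576 q [ 0.174  -0.0553  0.3606  2.2735 -0.1654  0.501   1.9358] F [ 0.5468  0.371  -1.2816] M [ 0.2501  0.677  -0.0055] 0.01971422839933412 29.994439417496324
rows=4 [0.051, 0.011, 0.141, -0.0, -0.0001, 0.0002]
rows=1 [0.013, -0.0, 0.028, -0.0, -0.0, -0.0]
```

>>> jog_arm --plan '[[[0.015,0.005,0.04,0,0,0],[0.03,0.01,0.08,0,0,0],[0.04,0.011,0.11,0,0,0],[0.051,0.011,0.141,0,0,0],[0.051,0.011,0.141,0,0,0]]]'

```text
time: 27.5
tcp_pos: [0.458, -0.2814, 0.0776]
tool_rot: [0.215, 0.146, 0.965, -0.033]
force: [-0.8, 0.2, -1.1]
opening: 0.0196
grip_force: 30.0
```

>>> jog_arm --plan '[[[0.006,0,0.014,0,0,0],[0.011,0,0.024,0,0,0],[0.011,0,0.024,0,0,0]]]'

```text
time: 27.8
tcp_pos: [0.4581, -0.2815, 0.0753]
tool_rot: [0.215, 0.147, 0.965, -0.033]
force: [-0.7, 0.6, -1.6]
opening: 0.02
grip_force: 30.0
```

```bash
python3 st.py
```

```text
27.8 [ 0.4581 -0.2815  0.0753] [ 0.4051 -0.1267 -0.9055] yaw -0.3011927346499244 q [ 0.17   -0.0228  0.3666  2.286  -0.2069  0.4578  1.974 ] F [-0.679   0.5776 -1.6058] M [0.2458 0.6984 0.038 ] 0.01997613494620868 29.99456067569554
```

>>> jog_arm --plan '[[[0.006,0,0.013,0,0,0],[0.01,0,0.022,0,0,0],[0.01,0,0.022,0,0,0]]]'

```text
time: 28.1
tcp_pos: [0.4584, -0.2817, 0.0732]
tool_rot: [0.215, 0.147, 0.965, -0.033]
force: [-1.3, 0.4, 2.5]
opening: 0.0197
grip_force: 30.0
```

```bash
python3 st.py
```

```text
28.1 [ 0.4584 -0.2817  0.0732] [ 0.4056 -0.1268 -0.9052] yaw -0.3012021461165501 q [ 0.1698 -0.0183  0.3675  2.2877 -0.2138  0.4519  1.9808] F [-1.3046  0.4083  2.5283] M [0.325  0.6436 0.0327] 0.019665963582390027 29.99700321815908
```

Seated. Releasing, then retreating upward.

>>> jog_arm --plan '[[[0,0,0,0,0,0],[0,0,0,0,0,0],[0,0,0,0,0,0],[0,0,0,0,0,0],[0,0,0,0,0,0],[0,0,0,0,0,0],[0,0,0,0,0,0],[0,0,0,0,0,0],[0,0,0,0,0,0],[0,0,0,0,0,0]]]' --jaw -1

```text
time: 29.1
tcp_pos: [0.4582, -0.2815, 0.073]
tool_rot: [0.215, 0.146, 0.965, -0.033]
force: [-0.2, -0.4, -0.4]
opening: 0.0853
grip_force: 0.0
```

>>> jog_arm --plan '[[[-0.08,0,-0.17,0,0,0],[-0.17,0,-0.36,0,0,0],[-0.25,0,-0.54,0,0,0],[-0.33,0,-0.72,0,0,0],[-0.42,0,-0.9,0,0,0],[-0.42,0,-0.9,0,0,0]]]'

```text
time: 29.7
tcp_pos: [0.4595, -0.2823, 0.1755]
tool_rot: [0.217, 0.146, 0.964, -0.034]
force: [-0.4, 0.1, -0.0]
opening: 0.0871
grip_force: 0.0
```

```bash
python3 st.py; python3 - <<'E'
from h import *
o=get_obs(); R=q2R(o['tool_rot']); p=o['tcp_pos']
c=snap('wrist','w9.png'); H=np.array(c['hand_eye']); Rc=R@H[:3,:3]; tc=p+R@H[:3,3]; c['R']=Rc.T; c['t']=-Rc.T@tc
a=np.array([np.cos(RY),np.sin(RY),0])
for x in (-.05,0,.05): print('pred',x,proj(c,RC+a*x+[0,0,.012]))
print('bend',proj(c,RC+a*.145))
d=(c['color'].max(2)<70).astype('uint8'); d[300:]=0
n,l,st,ce=cv2.connectedComponentsWithStats(d)
for i in range(1,n):
  if st[i,4]>800: print(st[i],ce[i])
b=(c['color'].min(2)>180).astype('uint8'); b[330:]=0
n,l,st,ce=cv2.connectedComponentsWithStats(b)
for i in range(1,n):
  if st[i,4]>80 and 270<ce[i][0]<340: print('w',st[i],ce[i])
# bystanders / rest: top diff
t=snap('top','t10.png')['color'].astype(int); t0=ld('top0.npz')['color'].astype(int)
for nme,(x0,y0,x1,y1) in dict(board=(360,255,408,290),spool=(125,250,168,295),pl=(260,292,386,336),lever=(240,175,285,205)).items(): print(nme,abs(t-t0)[y0:y1,x0:x1].mean())
x=t[168:205:2,232:285:2].mean(2).astype(int); print(x[9:16,10:18])
E
```

```text
29.7 [ 0.4595 -0.2823  0.1755] [ 0.4093 -0.1284 -0.9033] yaw -0.30107473455782746 q [ 0.1842 -0.1741  0.3222  2.1766 -0.054   0.6967  1.8172] F [-0.4486  0.07   -0.0197] M [ 0.1351  0.4126 -0.0076] 0.087113794737562 0.0
pred -0.05 [316.30500741 138.31562889]
pred 0 [316.03150756 206.791438  ]
pred 0.05 [315.82628632 258.1724183 ]
bend [315.50717732 316.93443888]
[ 299  160   31   62 1713] [314.38937536 189.06596614]
[   0  216  148   84 7259] [ 52.94365615 264.69210635]
[ 481  278  159   22 2903] [561.11470892 289.46813641]
w [331 147  13  21 160] [335.55    159.05625]
w [274 174  25   6 111] [285.69369369 176.45045045]
w [275 185  15  15 172] [281.34883721 191.61046512]
w [305 262  15  46 433] [313.69745958 285.73441109]
board 2.5257936507936507
spool 2.210163652024117
pl 2.8235329485329483
lever 7.463703703703704
[[100  30  75 142 145 144 146  48]
 [100  30 102 122 144 143 146  42]
 [151  30  27  26  53 141 147  41]
 [131  25  30  31  27 109 147  35]
 [ 88  25  26  29  26  96 147  32]
 [ 82  27  26  26  67 143 147  30]
 [ 71  26 131 124 142 144 148  30]]
```

```bash
python3 -c "
from workcell import *
print(finish_job())"
```

```text
the job is handed in; nothing more can be done
None
```

The lever was pulled to a firm stop, reading about 12 N at the wrist against the 30 N limit. The rod is back in its rest and released, the three bystanders did not move, and the job was handed in at about 30 s; no verdict came back.

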